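# Load-test the red battery pack

## Robot

A 6-joint arm with a two-finger parallel gripper is mounted at the origin on the work surface. World frame = base frame: x ahead of the robot, y to its left, z up, the work surface at z = 0. Lengths are in mm, angles in rad, forces in N, time in s.
With the tool pointing down it reaches from about 350 to 775 mm from the base axis. Payload 7.3 kg.
Tool frame: the origin (TCP) lies on the centre line of the jaws, within the pads' length; the fingertips stand 22 mm ahead of it and the grasp point (between the pads) lies 3 mm ahead of it; z points along the fingers, y is the direction in which the jaws open and shut (so a half turn about z gives the same grasp; the last joint's range is limited). The gripper opens to 92 mm and grips with 3 to 60 N. Pads are 19 mm wide; open, the fingers measure 130 mm over their backs; the gripper's body (75 mm by 190 mm) begins 47 mm behind the grasp point.
Start: joints at [-1.315, 0.342, 1.524, -0, 1.275, -0.146], TCP at [205.338, -483.197, 248.741] pointing down, gripper open.
Joint ranges: [-2.53, 2.53], [-0.77, 2.02], [0.04, 2.7], [-1, 4.14], [0.28, 2.66], [-3.11, 3.11]. Speed limits (rad/s): [2.57, 2.57, 3.14, 3.14, 3.14, 3.14].

## Interface

Orientations are given as [roll, pitch, yaw] about the fixed x, y, z axes, in that order (R = Rz(yaw) Ry(pitch) Rx(roll)).
In Python, from plant import get_obs, capture, close_job gives the robot as it stands.
- The arm moves only by the tool carry_out, never from a script. Its arguments are lists of equal length, an entry for each row: "xyz": the shift along the tool's x, y, z scaled (see below), a list of three; "dr": the turn, a rotation vector about the tool's x, y, z scaled (see below), a list of three. A call has 1 to 8 rows; each row shifts and turns the commanded pose from where the row before left it, along the tool's axes as they then stand; what a row does not reach is not made up. The controller multiplies each number of a shift by 0.06 m and each number of a turn by 8 degrees. A row lasts 1/8 s, in which the tool goes at most 62.5 mm and 10.7 degrees, less where a joint would pass 70% of its speed; a pose out of reach is approached as far as the arm can. A call with a number of a shift or a turn outside -1 to 1 is refused whole. A call with a gripper value outside its range is refused whole. "gripper" is the gripper's target within -1 to 1 (fully open at 1, half-way at 0, shut at -1), set as the call begins (left out, the last holds). The fingers move at their own pace and stop on an object; the grip force is fixed at half the most. Time passes only in rows, so rows that do not move let the fingers close. It gives the time, the measured TCP pose, the force and the opening at its end, in the units of the state.
- get_obs(): the state, without advancing time (a new reading comes with each control period).
- capture(name): name is "scene" or "top" or "wrist"; returns a dict with "image" (420x560x3 uint8, blue, green, red), "fx", "fy", "cx", "cy" (pixels), "D" ([k1, k2, p1, p2, k3] as OpenCV has them; the pictures are not rectified), "pose" (4x4, takes a point from camera to world coordinates). Camera axes: x right, y up, looking along -z (the intrinsics and any distortion apply to the point x, -y, -z); pixel columns grow to the right and rows downward; lengths in mm; the calibration is good to about 2 mm. A picture is of the moment at which its call begins. There is no depth.
- close_job(): hands the job in, once; it reports no verdict.
The state is a dict: "time": time; "joint_positions": joint angles; "dq": joint speeds; "tau": joint torques, N m; "tool_pos": TCP position; "tcp_rot": TCP orientation; "contact_force": force on the tool from outside, world axes, zero at the start; "moment": the same for the moment, N m; "grip_width": finger opening in mm.
Only numpy, scipy, OpenCV 4.12 (cv2) and the standard library are available. Lean on these libraries where they do the work, as an engineer would, in place of code of your own. Each camera call takes 0.05 s, during which the arm holds its last target.

## Task

Load-test the red battery pack: stand it fully down in the pocket of the blue-grey load tester, with its brass contacts on the same side as the pocket's brass strips, and let go of it. Then pull the tester's spring-return load slide (the black paddle) out towards the robot until its white pointer stands at the red marker clip, and keep holding it there: it springs back to no load when released, so finish while still holding it. Leave the other things on the desk where they are.

Things in the scene. Friction and masses are not known exactly. Their poses are not given: they have to be found in the camera images.
- battery_pack: red battery pack, 30 (x) x 54 (y) x 95 (z) mm, about 0.28 kg, loose, standing upright on the desk. Origin at the centre of its underside, z up. Its two brass contact strips are on the lower half of the broad face on its +x side; the opposite broad face (-x) has a pale plate with a dark band.
- tester: battery load tester, a blue-grey instrument case 220 (x) x 216 (y) x 60 mm high, fixed to the desk. Origin at the centre of its underside, z up, x pointing away from the robot's side. On its top: on the left (+y) the battery pocket, in the middle a face-up meter, on the right (-y) the load slide with its scale. Its top face is flat at 60 mm but for parts up to 7 mm high and the slide's paddle.
- pocket_floor (a point): centre of the pocket's floor, 12 mm above the desk; axes parallel to the tester's. The pocket is a straight-sided hole 38 (x) x 62 (y) mm, 48 mm deep, open at the top, so the seated pack has 4 mm to spare on each side and stands 47 mm proud of the case. The pocket's two brass strips are on its +x wall and fold over the rim there: the pack is to stand with its x axis along this x axis (not turned half round).
- load_slide (a joint): travel of the load slide in m: 0 at rest (no load, at the far end), growing as it is pulled along the tester's -x direction (towards the robot), stop at 0.100. A spring draws it back: about 5 N at rest plus 100 N per metre of travel (10 N at 0.050), and 0.4 N friction.
- slide_grip (a point): middle of the graspable part of the slide's black paddle, 90 mm above the desk, moving with the slide; axes parallel to the tester's. The paddle is an upright plate 14 (x, along the travel) x 26 (y) mm; it stands from 7 to 45 mm above the top of the case, so its top is 105 mm above the desk.
- pointer (a point): tip of the slide's thin white pointer, over the white scale, 68 mm above the desk, 28 mm to the +y side of the paddle's centre, at the same x as the paddle; moves with the slide; axes parallel to the tester's.
- marker: red marker clip, 10 (x) x 10 (y) x 6 (z) mm, with a white line across its middle, fixed on the rail beside the scale (a different place along the scale each time, 35 to 85 mm of slide travel). Origin at the centre of its underside, axes parallel to the tester's. The pointer is at the marker when its x in this frame is 0.
- swr_meter: bystander: silver standing-wave meter box, 85 x 150 x 66 mm, loose; origin at the centre of its underside
- resistor: bystander: white ceramic power resistor, 20 (x) x 78 (y) x 20 mm (96 mm long over its lugs), loose; origin at the centre of its underside
- enclosure: bystander: grey aluminium project enclosure, 64 (x, 78 over its sockets) x 92 (y) x 34 mm, loose; origin at the centre of its underside
- morse_key: bystander: Morse key on a black base 120 x 70 mm, 48 mm high, loose; origin at the centre of its underside
- screwdriver: bystander: screwdriver, 170 mm long, lying on the desk, loose
- mug: bystander: blue mug, 80 mm across, 90 mm high, loose; origin at the centre of its underside
- pack_contacts (a point): middle of the pack's brass contacts, on its +x face, 15 mm from its centre line and 24 mm above its underside; moves with the pack
There are look-alikes about, which are no part of the job. Of the things that look like the battery_pack, the middle-sized one is meant.

How it is judged:
By the outcome, as a careful person would: the job done as asked, in the order asked, and still so for the second after the job is handed in, while the arm keeps its last pose, push and grip.
It also fails if it takes over 58 s, if anything falls off the work surface, if the arm or the gripper's body presses on something with over 40 N, if the wrist force passes 120 N, or if a joint passes its speed limit or range.

## Working session

There is one attempt and no reset: what is moved stays moved. The work goes in short steps, Python scripts to look and compute and a tool call to move; the robot and the scene stay as the last step left them, time stands still between calls to the robot, and variables do not carry over. Pictures are saved under pics/ and viewed, and the job is handed in when it is done.

Besides the shell and the picture viewer there is one more tool, called after ">>>" by a JSON object that holds its "fn" and its "kwargs". carry_out: Moves the arm, as the interface text tells. Shifts and turns lie within -1 to 1; 1 stands for 0.06 m of shift or 8 degrees of turn. Its arguments: {"type":"object","properties":{"xyz":{"type":"array"},"dr":{"type":"array"},"gripper":{"type":"number"}},"required":["xyz","dr"]}

```bash
ls; mkdir -p pics
python3 - <<'E'
from plant import *
import cv2
print(get_obs())
for n in ("scene","top"):
    c=capture(n); cv2.imwrite(f"pics/{n}0.png",c["image"]); print(n,c["fx"],c["fy"],c["cx"],c["cy"],c["D"],c["pose"])
E
```

```text
pics
{'time': 0.0, 'joint_positions': array([-1.31498194e+00,  3.42733595e-01,  1.52498492e+00,  5.61723646e-06,
        1.27537506e+00, -1.46003280e-01]), 'dq': array([ 2.03710931e-03, -5.11296139e-05, -3.45400776e-04,  9.50848145e-04,
        9.94867769e-04,  1.32281032e-03]), 'tau': array([-1.55068297e-03, -4.31246459e+01, -2.44213986e+01,  7.15618883e-02,
        5.60708146e-02, -1.35777091e-04]), 'tool_pos': array([ 205.25355125, -482.83157725,  248.0504849 ]), 'tcp_rot': array([-3.14010848e+00, -2.23675928e-04,  4.01815865e-01]), 'contact_force': array([-0.2141439 ,  0.04878744, -0.28551515]), 'moment': array([ 0.00927901,  0.05275577, -0.03514716]), 'grip_width': 91.735921886043}
scene 511.9890355656254 511.9890355656254 288.29389372504204 218.5672825637283 [-0.13116869  0.          0.          0.          0.        ] [[ 4.88670086e-01 -6.26761635e-01  6.06936076e-01  1.68641301e+03]
 [ 8.72437248e-01  3.56939029e-01 -3.33837951e-01 -6.10806910e+02]
 [-7.40235345e-03  6.92650260e-01  7.21235622e-01  1.45396205e+03]
 [ 0.00000000e+00  0.00000000e+00  0.00000000e+00  1.00000000e+00]]
top 472.24749729172885 472.24749729172885 275.27011708901557 205.9062480549284 [-0.15560051  0.          0.          0.          0.        ] [[-5.43164656e-03  9.75423649e-01 -2.20270748e-01  2.43892944e+02]
 [-9.99982293e-01 -5.83380894e-03 -1.17530279e-03  1.67244334e+01]
 [-2.43143560e-03  2.20260464e-01  9.75438064e-01  1.48142734e+03]
 [ 0.00000000e+00  0.00000000e+00  0.00000000e+00  1.00000000e+00]]
```

View pics/scene0.png

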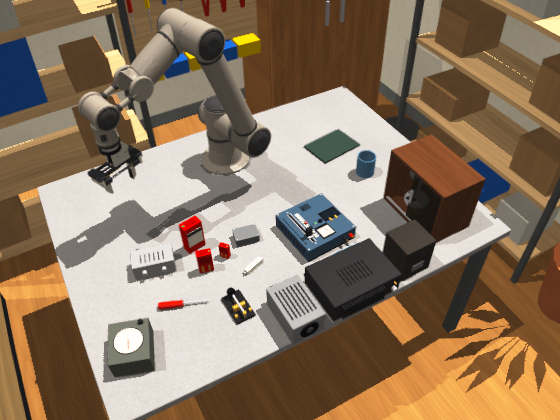

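View pics/top0.png

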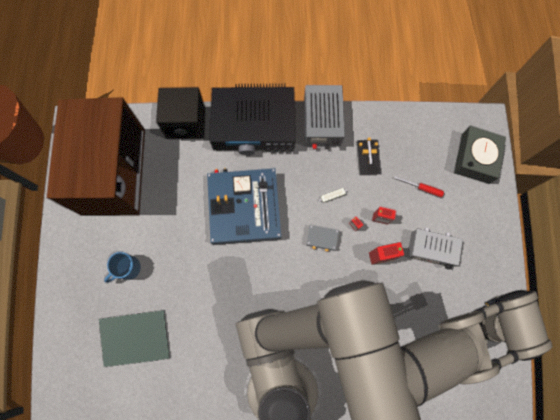

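The scene view shows three red packs at (192,234), (205,261) and (224,250). In the top view they are at (388,253) large, (385,214) middle and (357,223) small. By the description I want the middle-sized one. Next I'll check close crops.

Run:
```python
import cv2,numpy as np
s=cv2.imread("pics/scene0.png");t=cv2.imread("pics/top0.png")
a=cv2.resize(s[205:285,160:260],(800,640),interpolation=3)[:600]
b=cv2.resize(t[195:270,340:440],(800,600),interpolation=3)
cv2.imwrite("pics/c1.png",a);cv2.imwrite("pics/c2.png",b)
cv2.imwrite("pics/c3.png",cv2.resize(t[160:250,200:290],(600,600),interpolation=3))
cv2.imwrite("pics/c4.png",cv2.resize(s[190:260,270:360],(771,600),interpolation=3))
```

```text
(no output)
```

View pics/c1.png

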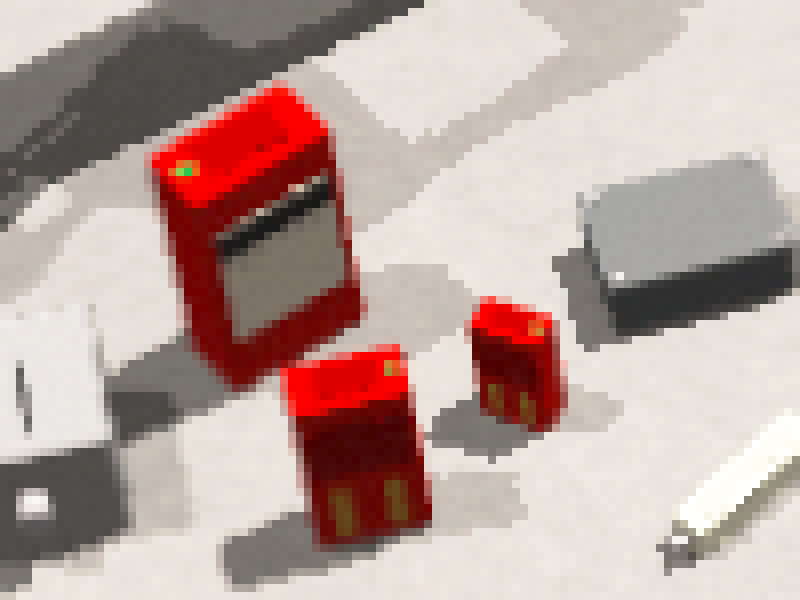

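View pics/c2.png

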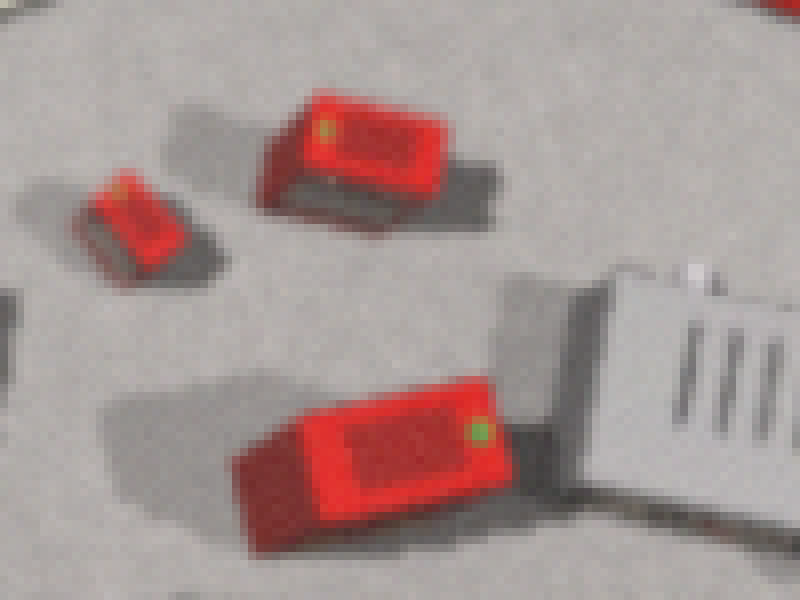

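View pics/c3.png

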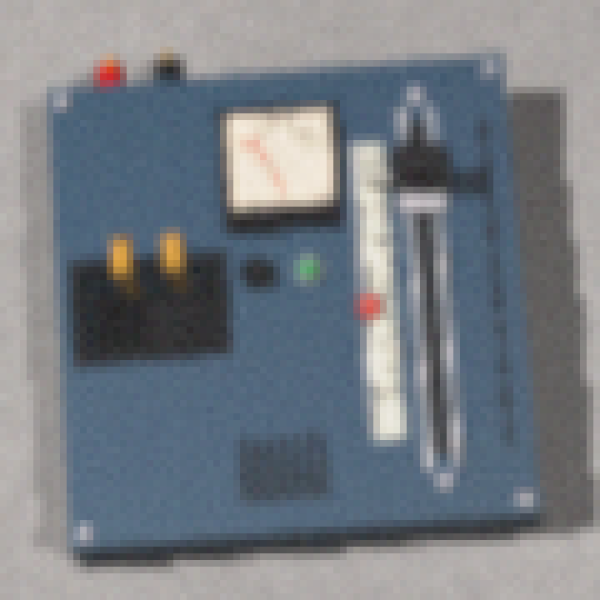

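View pics/c4.png

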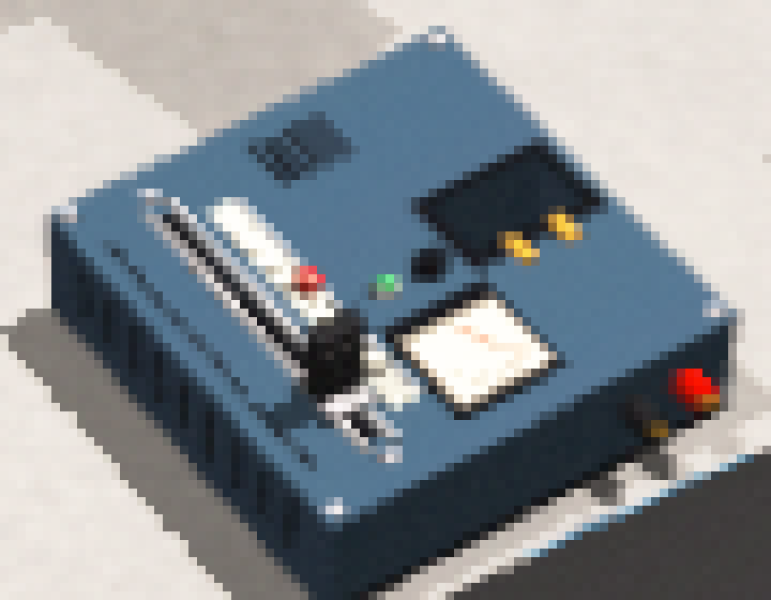

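The middle-sized pack is at scene (205,261) / top (385,214), with its brass contacts facing away from the robot (+x). The tester's pocket strips are also on the far side.

```bash
cat > h.py <<'E'
import numpy as np,cv2
from plant import *
def ray(c,uv):
    K=np.array([[c["fx"],0,c["cx"]],[0,c["fy"],c["cy"]],[0,0,1]])
    p=cv2.undistortPoints(np.array(uv,float).reshape(-1,1,2),K,np.array(c["D"]))[:,0]
    P=np.array(c["pose"]); d=np.c_[p[:,0],-p[:,1],-np.ones(len(p))]@P[:3,:3].T
    return P[:3,3],d
def plane(c,uv,z):
    o,d=ray(c,uv); z=np.broadcast_to(z,len(d)); return o+d*((z-o[2])/d[:,2])[:,None]
def proj(c,X):
    K=np.array([[c["fx"],0,c["cx"]],[0,c["fy"],c["cy"]],[0,0,1]])
    P=np.array(c["pose"]); X=(np.array(X,float).reshape(-1,3)-P[:3,3])@P[:3,:3]
    return cv2.projectPoints(X*[1,-1,-1],np.zeros(3),np.zeros(3),K,np.array(c["D"]))[0][:,0]
E
python3 - <<'E'
from h import *
np.set_printoptions(precision=1,suppress=True)
c=capture("top")
pk=np.array([(318,92),(452,122),(440,195),(305,165)])/8+[340,195]-.5
w=plane(c,pk,95);print(w,w.mean(0),np.linalg.norm(np.diff(w[[0,1,2,3,0]],axis=0),axis=1))
big=np.array([(300,415),(490,378),(512,480),(320,520)])/8+[340,195]-.5
w=plane(c,big,110);print("big",np.linalg.norm(np.diff(w[[0,1,2,3,0]],axis=0),axis=1))
s=600/90
t=np.array([(50,88),(500,55),(540,515),(75,552)])/s+[200,160]-.5
w=plane(c,t,60);print(w,w.mean(0),np.linalg.norm(np.diff(w[[0,1,2,3,0]],axis=0),axis=1))
q=np.array([(72,262),(225,250),(232,352),(76,365)])/s+[200,160]-.5
w=plane(c,q,60);print("pocket",w,w.mean(0))
print("marker",plane(c,np.array([(370,307)])/s+[200,160]-.5,66))
print("paddle top",plane(c,np.array([(420,168)])/s+[200,160]-.5,105))
E
```

```text
[[ 554.8 -296.8   95. ]
 [ 542.8 -347.8   95. ]
 [ 514.7 -341.5   95. ]
 [ 526.6 -290.3   95. ]] [ 534.7 -319.1   95. ] [52.4 28.9 52.5 28.9]
big [73.2 38.5 73.9 39.2]
[[673.4 232.9  60. ]
 [688.   20.2  60. ]
 [468.6   3.   60. ]
 [452.4 215.5  60. ]] [570.6 117.9  60. ] [213.2 220.1 213.1 221.6]
pocket [[588.7 220.2  60. ]
 [594.  148.7  60. ]
 [545.4 144.8  60. ]
 [539.7 217.1  60. ]] [567.  182.7  60. ]
marker [[565.   80.7  66. ]]
paddle top [[620.6  56.6 105. ]]
```

>>> {"fn": "carry_out", "kwargs": {"xyz": [[0.87, -0.05, 0], [0.87, -0.05, 0], [0.87, -0.05, 0], [0.87, -0.05, 0], [0.87, -0.05, 0], [0.87, -0.05, 0], [0.87, -0.05, 0], [0, 0, 0]], "dr": [[0, 0, 0], [0, 0, 0], [0, 0, 0], [0, 0, 0], [0, 0, 0], [0, 0, 0], [0, 0, 0], [0, 0, 0]], "gripper": 1}}

```text
time: 1.15
tool_pos: [535.9, -318.6, 247.7]
tcp_rot: [-3.141, -0.0, 0.406]
contact_force: [0.5, -0.5, 0.6]
grip_width: 92.2
```

>>> {"fn": "carry_out", "kwargs": {"xyz": [[0, 0, 0], [0, 0, 0], [0, 0, 0], [0, 0, 0], [0, 0, 0], [0, 0, 0]], "dr": [[0, 0, 0.9], [0, 0, 0.9], [0, 0, 0.9], [0, 0, 0.9], [0, 0, 0.9], [0, 0, 0]]}}

```text
time: 1.9
tool_pos: [532.5, -321.5, 248.5]
tcp_rot: [3.142, 0.001, -0.226]
contact_force: [-0.2, -0.6, -0.5]
grip_width: 91.7
```

Run:
```python
from h import *
np.set_printoptions(precision=3,suppress=True)
o=get_obs();print(o["time"],o["tool_pos"],o["tcp_rot"],o["joint_positions"])
for n in("wrist","top"):
    c=capture(n);cv2.imwrite(f"pics/{n}1.png",c["image"]);
    if n=="wrist":print(c["fx"],c["cx"],c["cy"],c["D"],c["pose"])
```

```text
1.9 [ 532.518 -321.538  248.535] [ 3.142  0.001 -0.226] [-0.666  0.524  1.234 -0.     1.384  1.131]
297.33989907382664 281.20463102021915 212.57934022693084 [0.003 0.    0.    0.    0.   ] [[  -0.224    0.934    0.279  607.551]
 [  -0.975   -0.215   -0.064 -338.533]
 [   0.      -0.286    0.958  383.432]
 [   0.       0.       0.       1.   ]]
```

View pics/wrist1.png

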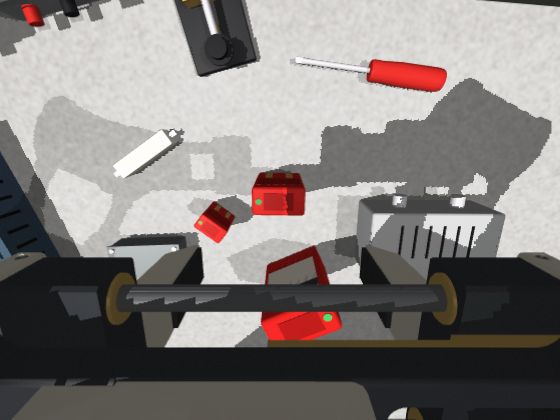

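View pics/top1.png

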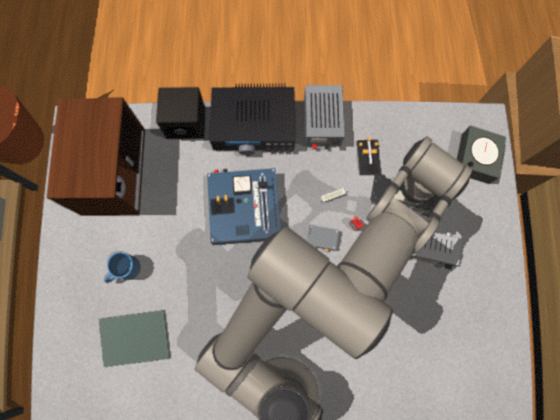

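Run:
```python
import cv2
t=cv2.imread("pics/wrist1.png")
cv2.imwrite("pics/c5.png",cv2.resize(t[160:350,190:350],(674,800),interpolation=3)[:600])
```

```text
(no output)
```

View pics/c5.png

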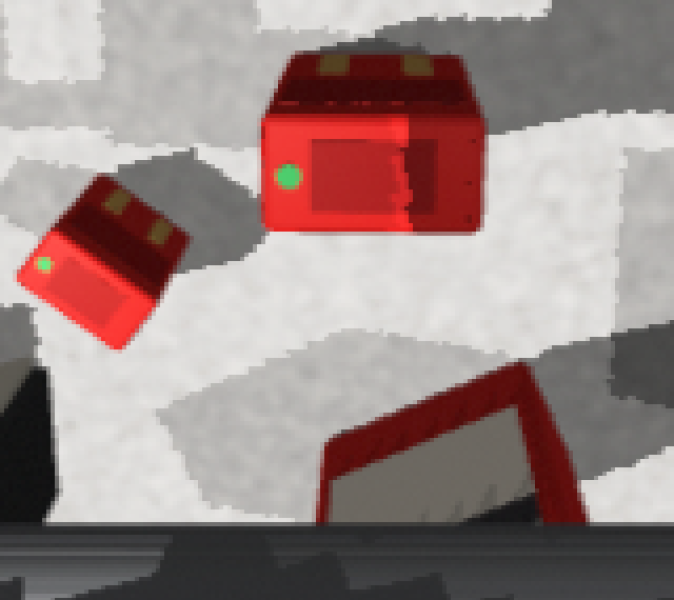

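Run:
```python
from h import *
np.set_printoptions(precision=1,suppress=True)
c=capture("wrist"); s=674/160
f=lambda a:np.array(a)/s+[190,160]-.5
w=plane(c,f([(263,117),(486,117),(483,232),(264,231)]),95);print(w,w.mean(0),np.linalg.norm(np.diff(w[[0,1,2,3,0]],axis=0),axis=1))
# base far edge
w=plane(c,f([(295,53),(464,55)]),0);print(w)
w=plane(c,f([(53,233),(156,302),(121,350),(17,275)]),66);print("small",w,np.linalg.norm(np.diff(w[[0,1,2,3,0]],axis=0),axis=1)); print(plane(c,f([(103,175),(188,240)]),0))
print("big base",plane(c,f([(325,440),(525,365)]),0))
```

```text
[[ 555.8 -296.8   95. ]
 [ 544.2 -347.7   95. ]
 [ 516.7 -341.4   95. ]
 [ 528.7 -290.    95. ]] [ 536.3 -319.    95. ] [52.3 28.2 52.7 27.9]
[[ 555.8 -297.7    0. ]
 [ 543.7 -348.2    0. ]]
small [[ 532.6 -230.5   66. ]
 [ 507.8 -251.8   66. ]
 [ 496.5 -238.7   66. ]
 [ 523.5 -217.7   66. ]] [32.7 17.3 34.2 15.8]
[[ 531.8 -229.2    0. ]
 [ 505.1 -249.7    0. ]]
big base [[ 426.7 -275.8    0. ]
 [ 438.5 -346.7    0. ]]
```

>>> {"fn": "carry_out", "kwargs": {"xyz": [[0.04, -0.05, 0.6], [0, 0, 0.6], [0, 0, 0.6], [0, 0, 0.5], [0, 0, 0.3], [0, 0, 0.14], [0, 0, 0], [0, 0, 0]], "dr": [[0, 0, 0], [0, 0, 0], [0, 0, 0], [0, 0, 0], [0, 0, 0], [0, 0, 0], [0, 0, 0], [0, 0, 0]]}}

```text
time: 3.05
tool_pos: [537.0, -319.1, 85.5]
tcp_rot: [3.141, -0.002, -0.226]
contact_force: [-0.6, 0.6, -0.1]
grip_width: 91.6
```

Run:
```python
from h import *
o=get_obs();print(o["time"],o["tool_pos"],o["tcp_rot"])
c=capture("wrist");cv2.imwrite(f"pics/wrist2.png",c["image"])
```

```text
3.05 [ 537.02975056 -319.0551181    85.52926749] [ 3.14061874e+00 -2.00840866e-03 -2.26373058e-01]
```

View pics/wrist2.png

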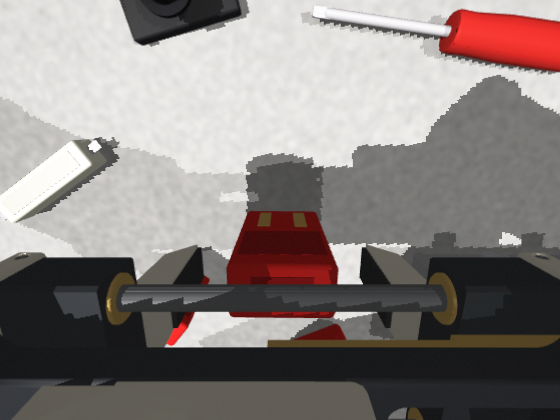

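>>> {"fn": "carry_out", "kwargs": {"xyz": [[0, 0, 0], [0, 0, 0], [0, 0, 0], [0, 0, 0], [0, 0, 0], [0, 0, 0], [0, 0, 0], [0, 0, 0]], "dr": [[0, 0, 0], [0, 0, 0], [0, 0, 0], [0, 0, 0], [0, 0, 0], [0, 0, 0], [0, 0, 0], [0, 0, 0]], "gripper": -1}}

```text
time: 4.1
tool_pos: [536.5, -318.7, 84.4]
tcp_rot: [3.141, -0.0, -0.227]
contact_force: [0.8, -0.5, -0.0]
grip_width: 53.9
```

>>> {"fn": "carry_out", "kwargs": {"xyz": [[0, 0, -0.2], [0, 0, -0.5], [0, 0, -0.8], [0, 0, -0.8], [0, 0, -0.3], [0, 0, 0]], "dr": [[0, 0, 0], [0, 0, 0], [0, 0, 0], [0, 0, 0], [0, 0, 0], [0, 0, 0]]}}

```text
time: 4.85
tool_pos: [536.8, -318.7, 242.3]
tcp_rot: [3.14, -0.003, -0.226]
contact_force: [-0.2, -0.3, -4.4]
grip_width: 54.0
```

Run:
```python
from h import *
o=get_obs();print(o["time"],o["tool_pos"],o["tcp_rot"],o["joint_positions"],o["grip_width"])
c=capture("wrist");cv2.imwrite(f"pics/wrist3.png",c["image"]);cv2.imwrite("pics/c6.png",cv2.resize(c["image"][180:350,200:360],(753,800),interpolation=3)[:600])
```

```text
4.85 [ 536.83662083 -318.74758506  242.31732557] [ 3.14018110e+00 -3.12193810e-03 -2.26394401e-01] [-6.58502416e-01  5.30039202e-01  1.24146931e+00  2.61570542e-05
  1.36665802e+00  1.13868526e+00] 54.03226860810761
```

View pics/c6.png

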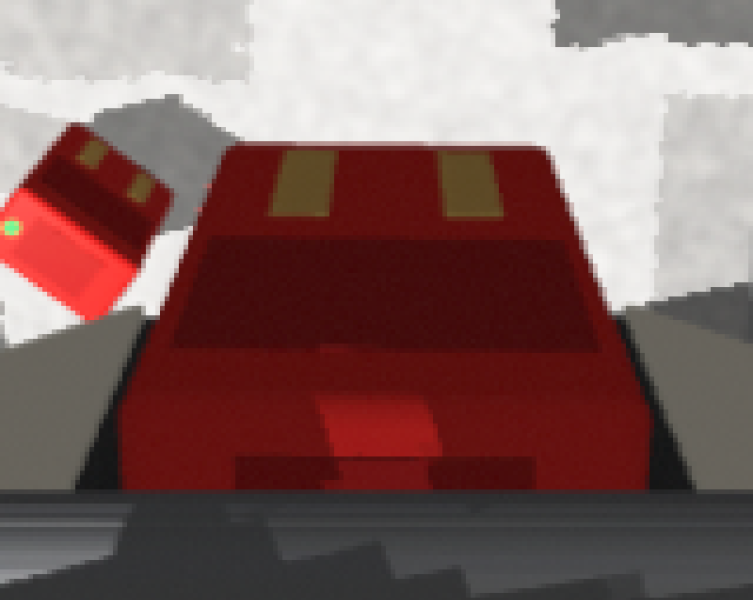

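>>> {"fn": "carry_out", "kwargs": {"xyz": [[0, 0, 0], [0, 0, 0], [0, 0, 0], [0, 0, 0], [-0.04, -0.4, 0], [-0.04, -0.77, 0], [-0.04, -0.77, 0], [-0.04, -0.77, 0]], "dr": [[0, 0, -0.5], [0, 0, -0.6], [0, 0, -0.6], [0, 0, -0.44], [0, 0, 0], [0, 0, 0], [0, 0, 0], [0, 0, 0]]}}

```text
time: 5.9
tool_pos: [513.9, -155.3, 238.5]
tcp_rot: [-3.14, 0.003, 0.072]
contact_force: [0.8, 0.3, -2.5]
grip_width: 54.2
```

>>> {"fn": "carry_out", "kwargs": {"xyz": [[-0.04, -0.77, 0], [-0.04, -0.77, 0], [-0.04, -0.77, 0], [-0.04, -0.77, 0], [-0.04, -0.77, 0], [-0.04, -0.77, 0], [-0.04, -0.4, 0], [0, 0, 0]], "dr": [[0, 0, 0], [0, 0, 0], [0, 0, 0], [0, 0, 0], [0, 0, 0], [0, 0, 0], [0, 0, 0], [0, 0, 0]]}}

```text
time: 6.9
tool_pos: [475.3, 143.5, 238.8]
tcp_rot: [3.141, 0.003, 0.075]
contact_force: [0.1, -0.7, -4.3]
grip_width: 53.8
```

Run:
```python
from h import *
o=get_obs();print(o["time"],o["tool_pos"],o["tcp_rot"],o["joint_positions"],o["grip_width"])
c=capture("wrist");cv2.imwrite(f"pics/wrist4.png",c["image"])
```

```text
6.9 [475.32978355 143.4513949  238.83320339] [3.14147409 0.00321735 0.07527307] [1.38560366e-01 3.00285802e-01 1.61374391e+00 9.03261796e-05
 1.23078135e+00 1.63405317e+00] 53.80448881985467
```

View pics/wrist4.png

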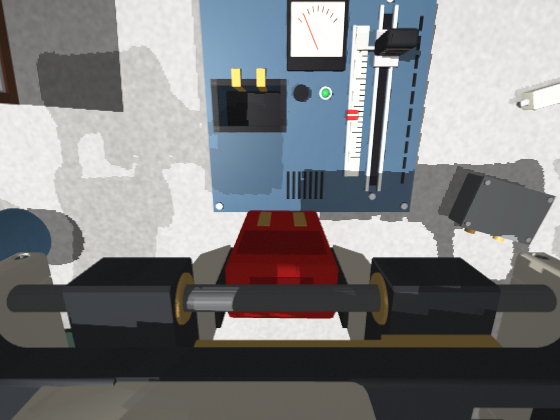

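Run:
```python
import cv2
t=cv2.imread("pics/wrist4.png")
cv2.imwrite("pics/c7.png",cv2.resize(t[60:140,200:300],(800,640),interpolation=2)[:600])
cv2.imwrite("pics/c8.png",cv2.resize(t[0:215,200:440],(800,717),interpolation=2)[:600])
cv2.imwrite("pics/c9.png",cv2.resize(t[195:300,210:350],(800,600),interpolation=2))
cv2.imwrite("pics/c10.png",cv2.resize(t[10:130,330:430],(500,600),interpolation=2))
```

```text
(no output)
```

View pics/c7.png

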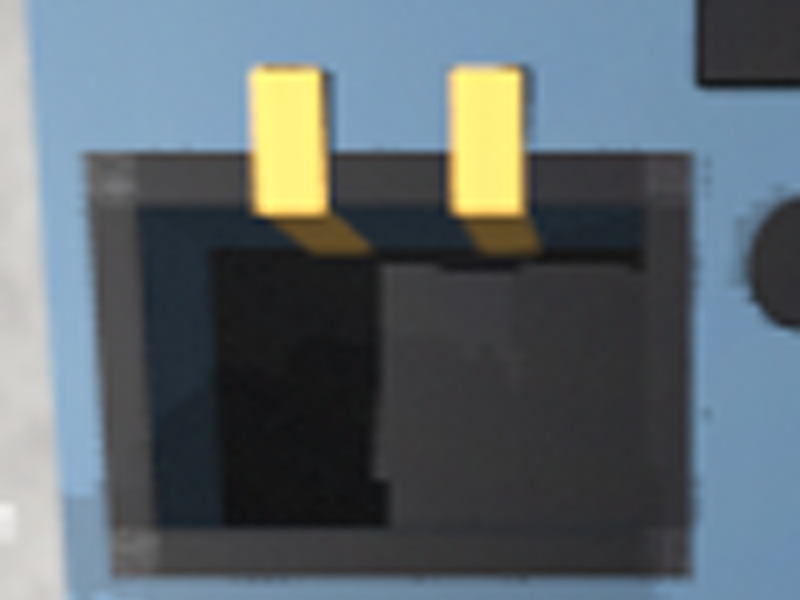

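View pics/c9.png

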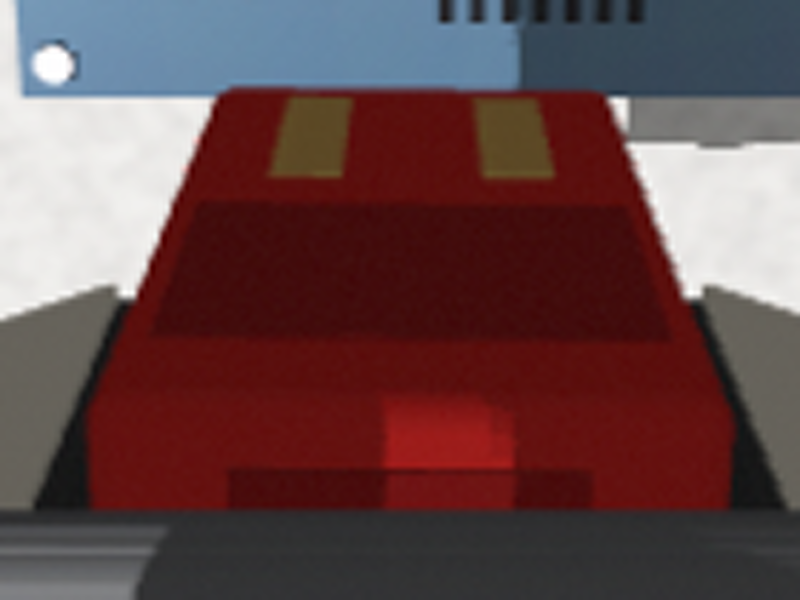

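View pics/c10.png

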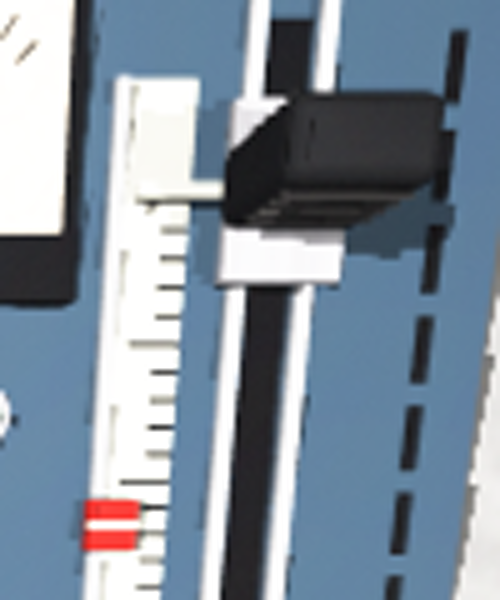

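View pics/c8.png

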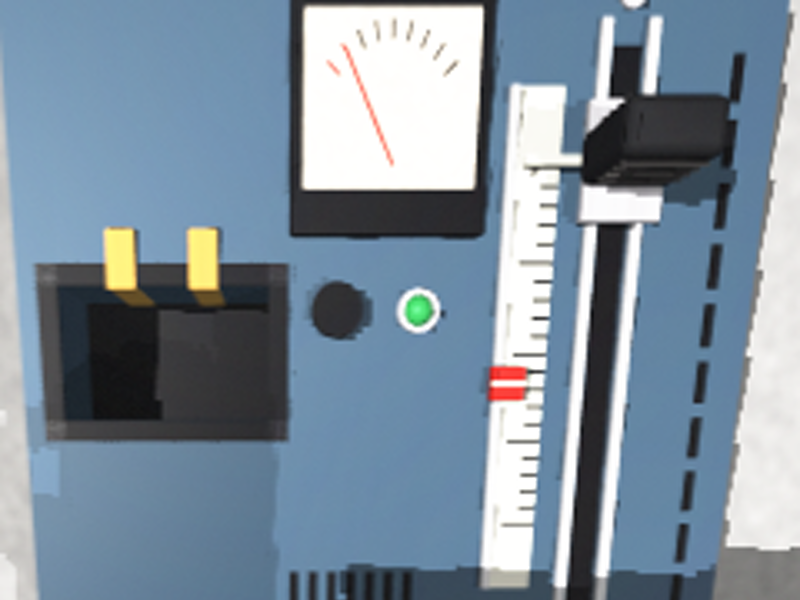

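Run:
```python
from h import *
np.set_printoptions(precision=1,suppress=True)
c=capture("wrist"); o=get_obs();print(o["tool_pos"],o["tcp_rot"])
L=lambda w:np.linalg.norm(np.diff(w[[0,1,2,3,0]],axis=0),axis=1)
for z in(60,62,65):
    w=plane(c,np.array([(135,205),(645,205),(640,528),(155,528)])/8+[200,60]-.5,z);print(z,w[:,:2].tolist(),w.mean(0),L(w),np.degrees(np.arctan2(w[0,0]-w[1,0],w[0,1]-w[1,1])),np.degrees(np.arctan2(w[3,0]-w[2,0],w[3,1]-w[2,1])))
    w=plane(c,np.array([(85,152),(692,152),(690,577),(112,577)])/8+[200,60]-.5,z);print("  outer",w.mean(0),L(w))
b=plane(c,np.array([(218,90),(605,92)])/(800/140)+[210,195]-.5,154.4);print("pack bottom edge",b,b.mean(0),np.linalg.norm(b[0]-b[1]),np.degrees(np.arctan2(b[0,0]-b[1,0],b[0,1]-b[1,1])))
m=plane(c,np.array([(112,525)])/5+[330,10]-.5,66);print("marker",m)
p=plane(c,np.array([(140,190)])/5+[330,10]-.5,68);print("pointer",p)
p=plane(c,np.array([(290,95),(443,95),(443,167),(290,167)])/5+[330,10]-.5,105);print("paddle top",p,p.mean(0))
s=800/240
p=plane(c,np.array([(220,206),(404,206)])-.0,60);print("screws",p)
```

```text
[476.1 141.7 239.3] [3.1 0.  0.1]
60 [[583.4514825664121, 213.96706394137567], [588.1014320383863, 151.9690196531826], [550.3834183794469, 149.82849249627668], [545.8039808775426, 211.0191019494689]] [566.9 181.7  60. ] [62.2 37.8 61.4 37.8] -4.289241689579314 -4.279974126471303
  outer [566.9 181.6  60. ] [73.6 49.7 73.5 49.7]
62 [[583.2560884358502, 213.54946180969603], [587.8763970187742, 151.94662120342377], [550.3988151031889, 149.8197387384331], [545.8485690150244, 210.62029146592496]] [566.8 181.5  62. ] [61.8 37.5 61.  37.5] -4.28924168957928 -4.279974126471362
  outer [566.8 181.3  62. ] [73.1 49.4 73.1 49.4]
65 [[582.9629972400073, 212.92305861217665], [587.5388444893562, 151.91302352878552], [550.4219101888019, 149.80660810166773], [545.9154512212473, 210.02207574060907]] [566.7 181.2  65. ] [61.2 37.2 60.4 37.2] -4.289241689579224 -4.27997412647129
  outer [566.7 181.   65. ] [72.4 48.9 72.4 48.9]
pack bottom edge [[487.  169.3 154.4]
 [490.6 117.3 154.4]] [488.8 143.3 154.4] 52.05794776883099 -3.9502558774036705
marker [[566.1  79.6  66. ]]
pointer [[624.3  83.3  68. ]]
paddle top [[630.8  69.4 105. ]
 [632.6  45.2 105. ]
 [622.5  43.1 105. ]
 [620.7  67.6 105. ]] [626.7  56.3 105. ]
screws [[461.2 208.6  60. ]
 [476.2   7.8  60. ]]
```

>>> {"fn": "carry_out", "kwargs": {"xyz": [[0.35, -0.12, 0], [0.5, -0.17, 0], [0.5, -0.17, 0], [0.24, -0.07, 0], [0, 0, 0.4], [0, 0, 0.5], [0, 0, 0.25], [0, 0, 0]], "dr": [[0, 0, 0], [0, 0, 0], [0, 0, 0], [0, 0, 0], [0, 0, 0], [0, 0, 0], [0, 0, 0], [0, 0, 0]]}}

```text
time: 8.0
tool_pos: [569.1, 179.8, 170.1]
tcp_rot: [3.141, 0.003, 0.071]
contact_force: [-0.1, -0.3, -3.5]
grip_width: 53.9
```

Run:
```python
from h import *
o=get_obs();print(o["time"],o["tool_pos"],o["tcp_rot"],o["contact_force"])
c=capture("wrist");cv2.imwrite(f"pics/wrist5.png",c["image"]);cv2.imwrite("pics/c11.png",cv2.resize(c["image"][160:300,200:360],(686,600),interpolation=2))
c=capture("scene");cv2.imwrite("pics/c12.png",cv2.resize(c["image"][150:270,270:370],(500,600),interpolation=2))
```

```text
8.0 [569.09066999 179.75361757 170.0919508 ] [3.14108091e+00 2.78174287e-03 7.12009046e-02] [-0.12000464 -0.3008373  -3.49863057]
```

View pics/c11.png

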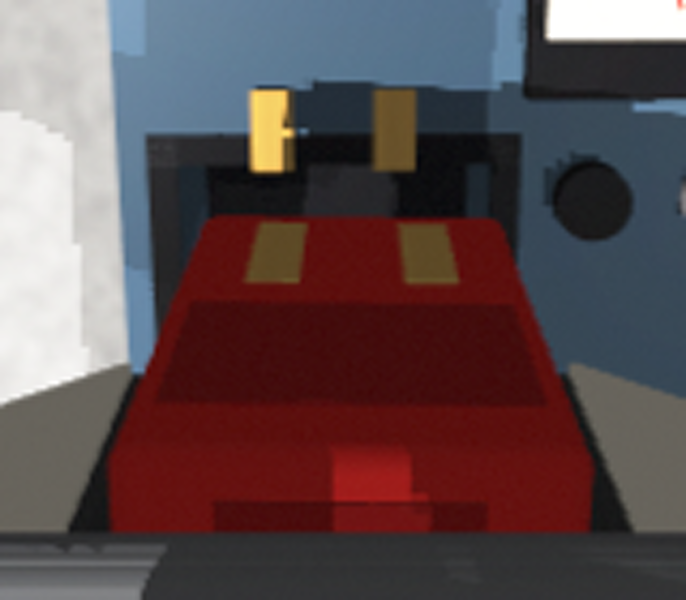

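View pics/c12.png

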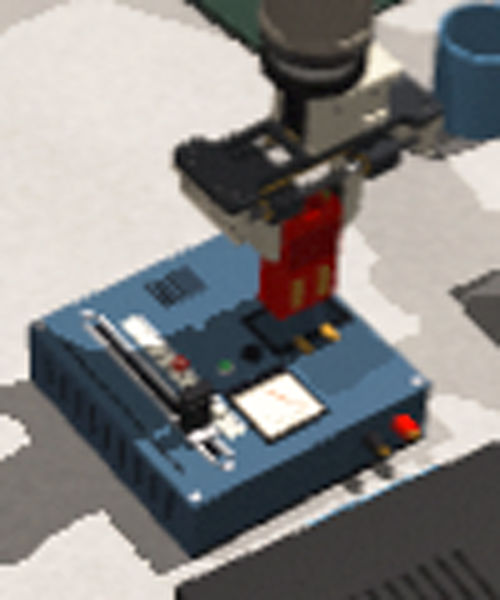

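Run:
```python
from h import *
np.set_printoptions(precision=1,suppress=True)
c=capture("wrist");o=get_obs();print(o["tool_pos"],o["tcp_rot"]); f=lambda a:np.array(a)/(600/140)+[200,160]-.5
R=np.array([np.cos(.0747),np.sin(.0747),0]);Y=np.array([-np.sin(.0747),np.cos(.0747),0])
zb=o["tool_pos"][2]-84.6
b=plane(c,f([(205,215),(503,216)]),zb);print(b,np.linalg.norm(b[0]-b[1]));pc=b.mean(0)-15*R
out=plane(c,f([(147,134),(521,134)]),61);print(out,np.linalg.norm(out[0]-out[1])); oc=out.mean(0)-24.7*R
inn=plane(c,f([(180,166),(489,166)]),61);print(inn,np.linalg.norm(inn[0]-inn[1])); ic=inn.mean(0)-19*R
for t in(oc,ic,np.array([566.8,181.5,0])): print("pocket",t,"pack",pc,"need x,y(tester)",(t-pc)@R,(t-pc)@Y)
```

```text
[570.3 180.6 172.6] [-3.1 -0.   0.1]
[[582.3 207.6  88. ]
 [586.  154.4  88. ]] 53.3310449666304
[[590.2 222.3  61. ]
 [595.5 148.7  61. ]] 73.76218671939668
[[584.1 215.5  61. ]
 [588.6 154.3  61. ]] 61.39150321924951
pocket [568.2 183.6  61. ] pack [569.2 179.8  88. ] need x,y(tester) -0.6817708453656646 3.856087762351808
pocket [567.4 183.5  61. ] pack [569.2 179.8  88. ] need x,y(tester) -1.4710277698957726 3.796838332059507
pocket [566.8 181.5   0. ] pack [569.2 179.8  88. ] need x,y(tester) -2.2351000405084336 1.836421999600875
```

>>> {"fn": "carry_out", "kwargs": {"xyz": [[-0.02, -0.055, 0.1], [0, 0, 0.2], [0, 0, 0], [0, 0, 0]], "dr": [[0, 0, 0], [0, 0, 0], [0, 0, 0], [0, 0, 0]]}}

```text
time: 8.65
tool_pos: [568.1, 183.9, 153.2]
tcp_rot: [3.141, 0.0, 0.072]
contact_force: [-1.0, -0.2, -3.5]
grip_width: 53.9
```

Run:
```python
from h import *
o=get_obs();print(o["time"],o["tool_pos"],o["tcp_rot"],o["contact_force"])
c=capture("wrist");cv2.imwrite(f"pics/wrist6.png",c["image"]);cv2.imwrite("pics/c13.png",cv2.resize(c["image"][160:300,200:360],(686,600),interpolation=2))
c=capture("scene");cv2.imwrite("pics/c14.png",cv2.resize(c["image"][150:270,270:370],(500,600),interpolation=2))
```

```text
8.65 [568.07407281 183.91475584 153.18287227] [3.14142152e+00 1.27997392e-04 7.23592688e-02] [-0.95834897 -0.17014974 -3.4781358 ]
```

View pics/c13.png

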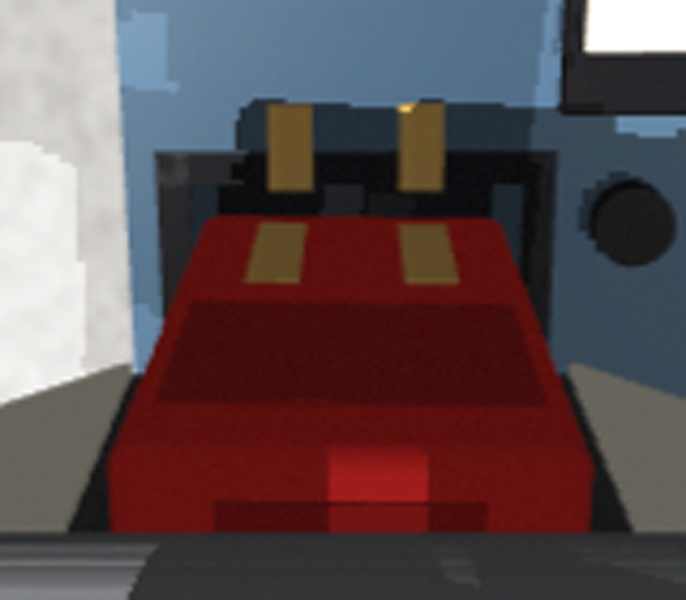

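View pics/c14.png

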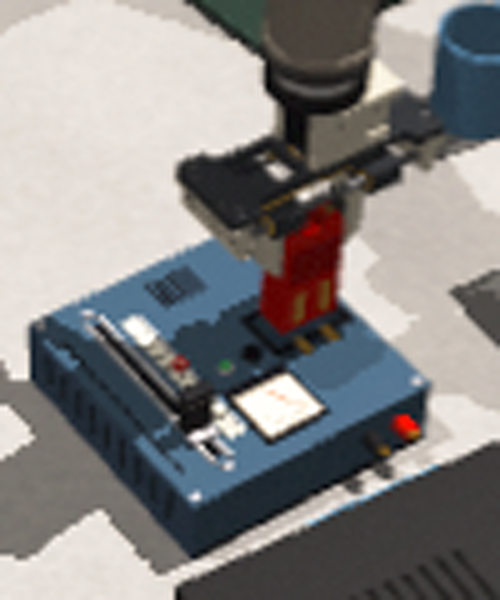

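Run:
```python
from h import *
np.set_printoptions(precision=1,suppress=True)
c=capture("wrist");o=get_obs();print(o["tool_pos"],o["tcp_rot"]); f=lambda a:np.array(a)/(600/140)+[200,160]-.5
R=np.array([np.cos(.0747),np.sin(.0747),0]);Y=np.array([-np.sin(.0747),np.cos(.0747),0])
for zb in (66.5,69):
  b=plane(c,f([(205,215),(503,216)]),zb);print(b,np.linalg.norm(b[0]-b[1]));pc=b.mean(0)-15*R
  out=plane(c,f([(155,152),(555,152)]),61);print(out,np.linalg.norm(out[0]-out[1])); oc=out.mean(0)-24.7*R
  for t in(oc,): print("pocket",t,"pack",pc,"need x,y(tester)",(t-pc)@R,(t-pc)@Y)
```

```text
[568.3 183.9 153.6] [ 3.1 -0.   0.1]
[[579.5 211.4  66.5]
 [583.2 157.5  66.5]] 54.009104924644305
[[589.2 221.5  61. ]
 [594.5 148.5  61. ]] 73.20596064622542
pocket [567.2 183.2  61. ] pack [566.4 183.3  66.5] need x,y(tester) 0.8110467577060302 -0.20757689772435442
[[580.2 211.1  69. ]
 [583.9 157.9  69. ]] 53.400924121965836
[[589.2 221.5  61. ]
 [594.5 148.5  61. ]] 73.20596064622542
pocket [567.2 183.2  61. ] pack [567.1 183.4  69. ] need x,y(tester) 0.09350702804177924 -0.21397094355983842
```

>>> {"fn": "carry_out", "kwargs": {"xyz": [[0.006, 0, 0.1], [0, 0, 0.2], [0, 0, 0.2], [0, 0, 0.2], [0, 0, 0.15], [0, 0, 0]], "dr": [[0, 0, 0], [0, 0, 0], [0, 0, 0], [0, 0, 0], [0, 0, 0], [0, 0, 0]]}}

```text
time: 9.55
tool_pos: [567.9, 183.8, 101.3]
tcp_rot: [3.141, 0.002, 0.072]
contact_force: [0.7, -0.7, -3.5]
grip_width: 53.5
```

Free descent with no contact force. Now I'll creep down to the floor.

>>> {"fn": "carry_out", "kwargs": {"xyz": [[0, 0, 0.03], [0, 0, 0.03], [0, 0, 0]], "dr": [[0, 0, 0], [0, 0, 0], [0, 0, 0]]}}

```text
time: 9.93
tool_pos: [568.4, 183.9, 98.8]
tcp_rot: [3.142, -0.0, 0.072]
contact_force: [0.9, -0.7, -3.5]
grip_width: 53.6
```

>>> {"fn": "carry_out", "kwargs": {"xyz": [[0, 0, 0.03], [0, 0, 0.02], [0, 0, 0]], "dr": [[0, 0, 0], [0, 0, 0], [0, 0, 0]]}}

```text
time: 10.3
tool_pos: [568.6, 184.0, 96.3]
tcp_rot: [-3.142, -0.001, 0.072]
contact_force: [-1.8, -1.2, 3.1]
grip_width: 54.1
```

>>> {"fn": "carry_out", "kwargs": {"xyz": [[0, 0, 0], [0, 0, 0], [0, 0, 0], [0, 0, 0], [0, 0, -0.3], [0, 0, -0.6], [0, 0, -0.9], [0, 0, -0.6]], "dr": [[0, 0, 0], [0, 0, 0], [0, 0, 0], [0, 0, 0], [0, 0, 0], [0, 0, 0], [0, 0, 0], [0, 0, 0]], "gripper": 1}}

```text
time: 11.3
tool_pos: [568.9, 184.0, 242.3]
tcp_rot: [-3.141, -0.003, 0.072]
contact_force: [0.3, -0.2, -0.8]
grip_width: 91.3
```

Run:
```python
from h import *
o=get_obs();print(o["time"],o["tool_pos"],o["tcp_rot"],o["contact_force"],o["grip_width"],o["joint_positions"])
c=capture("wrist");cv2.imwrite(f"pics/wrist7.png",c["image"])
c=capture("scene");cv2.imwrite("pics/c15.png",cv2.resize(c["image"][150:270,270:370],(500,600),interpolation=2))
```

```text
11.3 [568.864512   184.03729372 242.31341554] [-3.14134712e+00 -2.76940530e-03  7.23040711e-02] [ 0.27825319 -0.16760191 -0.77324718] 91.31871087637508 [ 1.84791021e-01  4.80075504e-01  1.32537702e+00 -6.88121573e-05
  1.33336067e+00  1.68329903e+00]
```

View pics/wrist7.png

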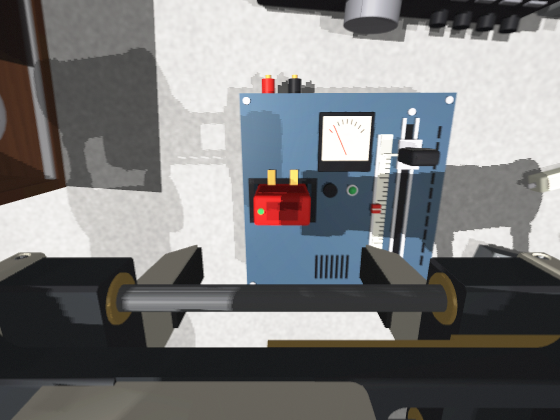

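View pics/c15.png

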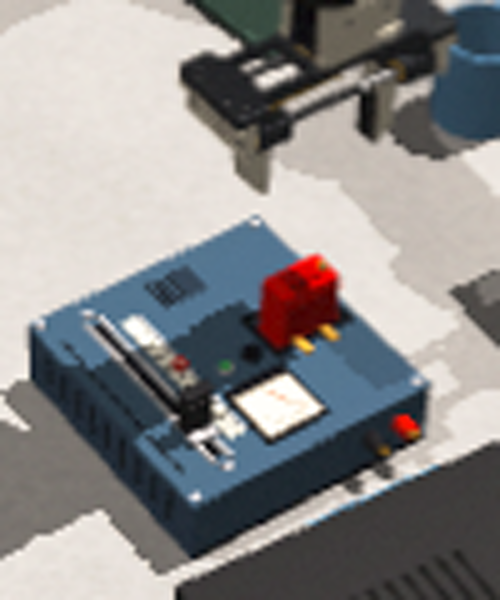

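Run:
```python
import cv2
t=cv2.imread("pics/top0.png");s=cv2.imread("pics/scene0.png")
cv2.imwrite("pics/d1.png",cv2.resize(t[75:175,195:355],(800,500),interpolation=2))
cv2.imwrite("pics/d2.png",cv2.resize(s[220:340,260:420],(800,600),interpolation=2))
```

```text
(no output)
```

View pics/d1.png

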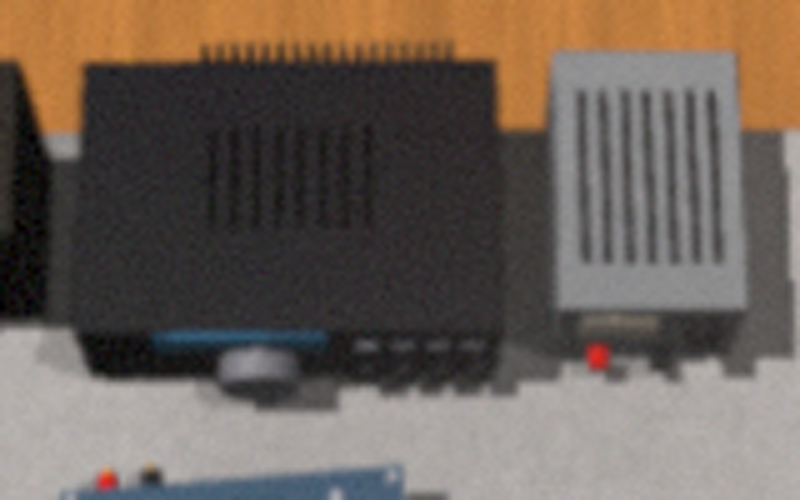

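View pics/d2.png

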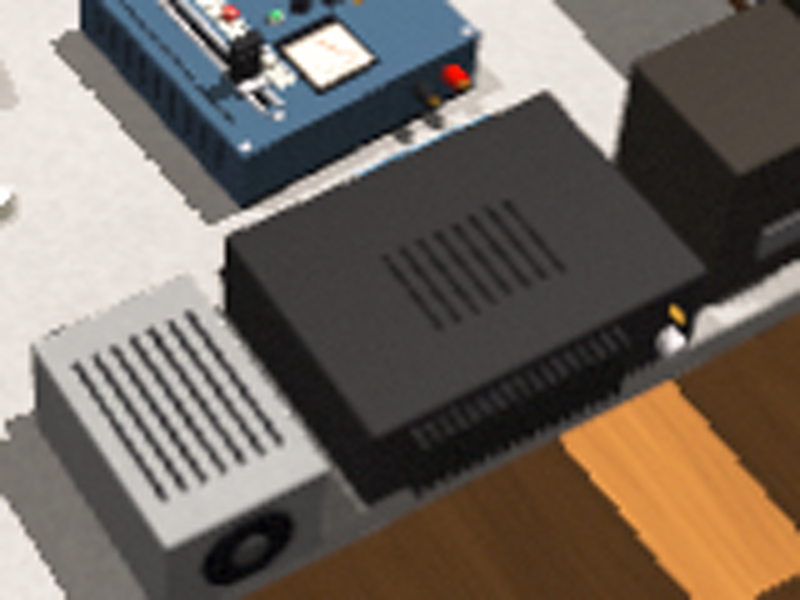

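Run:
```python
from h import *
np.set_printoptions(precision=1,suppress=True)
c=capture("top")
print(plane(c,[(215,150),(293,149.5)],0))
for z in(80,100,120):print(z,plane(c,[(211,141.5),(294,141)],z))
print("knob",plane(c,[(247,152)],30))
```

```text
[[770.  217.7   0. ]
 [769.7 -41.3   0. ]]
80 [[770.2 220.3  80. ]
 [769.6 -41.7  80. ]]
100 [[762.6 217.4 100. ]
 [762.1 -40.9 100. ]]
120 [[755.1 214.5 120. ]
 [754.6 -40.1 120. ]]
knob [[751.4 109.2  30. ]]
```

>>> {"fn": "carry_out", "kwargs": {"xyz": [[0, 0, 0], [0, 0, 0], [0, 0, 0], [0, 0, 0], [0, 0, 0], [0, 0, 0], [0, 0, 0], [0, 0, 0]], "dr": [[0, 0, -0.94], [0, 0, -0.94], [0, 0, -0.94], [0, 0, -0.94], [0, 0, -0.94], [0, 0, -0.94], [0, 0, -0.94], [0, 0, -0.94]]}}

```text
time: 12.45
tool_pos: [567.7, 183.8, 237.8]
tcp_rot: [-3.139, 0.002, 1.127]
contact_force: [-0.1, 0.4, 0.2]
grip_width: 91.4
```

>>> {"fn": "carry_out", "kwargs": {"xyz": [[0, 0, 0], [0, 0, 0], [0, 0, 0], [0, 0, 0], [0, 0, 0]], "dr": [[0, 0, -0.94], [0, 0, -0.94], [0, 0, -0.94], [0, 0, -0.93], [0, 0, 0]]}}

```text
time: 13.08
tool_pos: [567.8, 183.8, 238.1]
tcp_rot: [-3.139, 0.0, 1.645]
contact_force: [-0.3, 0.5, -0.3]
grip_width: 92.1
```

>>> {"fn": "carry_out", "kwargs": {"xyz": [[-0.4, 0.15, 0], [-0.5, 0.18, 0], [-0.5, 0.18, 0], [-0.5, 0.18, 0], [-0.3, 0.11, 0], [0, 0, 0]], "dr": [[0, 0, 0], [0, 0, 0], [0, 0, 0], [0, 0, 0], [0, 0, 0], [0, 0, 0]]}}

```text
time: 13.82
tool_pos: [626.3, 55.0, 239.0]
tcp_rot: [-3.141, -0.0, 1.643]
contact_force: [0.3, 0.0, -0.4]
grip_width: 91.7
```

Run:
```python
from h import *
o=get_obs();print(o["time"],o["tool_pos"],o["tcp_rot"],o["joint_positions"])
c=capture("wrist");cv2.imwrite(f"pics/wrist8.png",c["image"]);cv2.imwrite("pics/d3.png",cv2.resize(c["image"][130:260,200:360],(738,600),interpolation=2))
```

```text
13.825 [626.25348106  55.01511195 238.95594698] [-3.14054011e+00 -1.52764653e-04  1.64282087e+00] [-3.42245053e-02  5.43105918e-01  1.22834362e+00  4.10976874e-05
  1.37120592e+00 -1.06257303e-01]
```

View pics/wrist8.png

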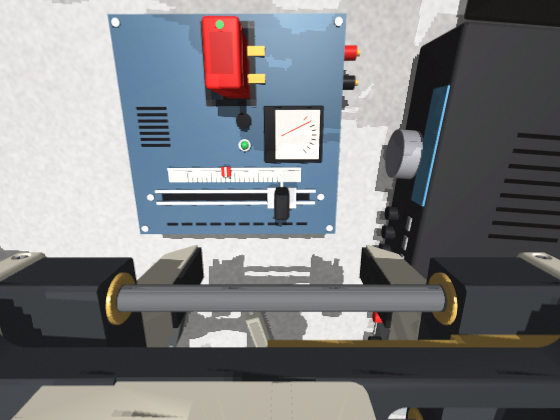

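View pics/d3.png

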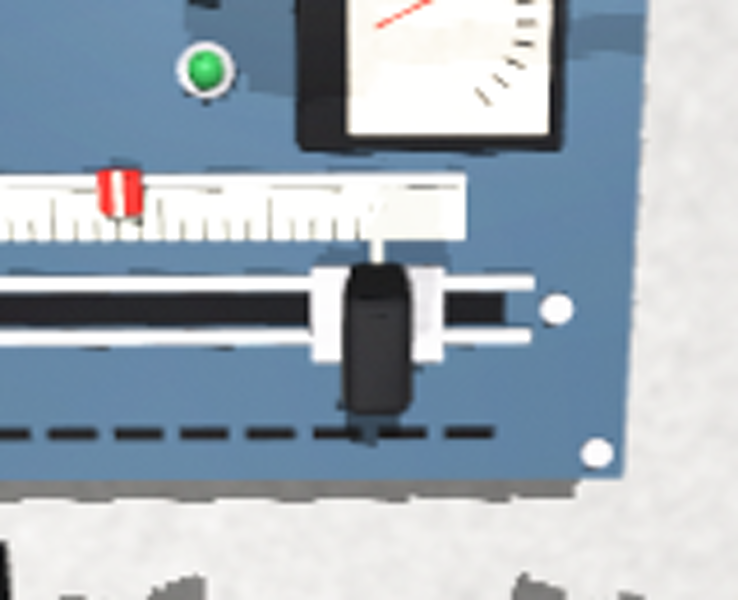

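Run:
```python
from h import *
np.set_printoptions(precision=1,suppress=True)
c=capture("wrist");o=get_obs();print(o["tool_pos"]); f=lambda a:np.array(a)/(738/160)+[200,130]-.5
R=np.array([np.cos(.0747),np.sin(.0747),0])
p=plane(c,f([(345,300),(410,300),(410,414),(345,414)]),105);print(p,p.mean(0))
pt=plane(c,f([(376,245)]),68)[0];m=plane(c,f([(121,192),(118,192)]),66)
print(pt,m,(pt-m)@R)
print("pack top",plane(c,[(203,17),(241,15),(247,87),(209,90)],107))
```

```text
[625.8  56.7 239.4]
[[618.1  70.4 105. ]
 [631.1  71.4 105. ]
 [633.   47.4 105. ]
 [619.7  46.4 105. ]] [625.5  58.9 105. ]
[623.9  75.   68. ] [[565.8  82.4  66. ]
 [565.1  82.4  66. ]] [57.4 58.1]
pack top [[552.8 208.9 107. ]
 [582.5 212.4 107. ]
 [589.3 160.7 107. ]
 [557.7 156.  107. ]]
```

>>> {"fn": "carry_out", "kwargs": {"xyz": [[0.03, 0, 0.4], [0, 0, 0.6], [0, 0, 0.6], [0, 0, 0.5], [0, 0, 0.28], [0, 0, 0], [0, 0, 0]], "dr": [[0, 0, 0], [0, 0, 0], [0, 0, 0], [0, 0, 0], [0, 0, 0], [0, 0, 0], [0, 0, 0]]}}

```text
time: 14.8
tool_pos: [626.8, 58.0, 98.3]
tcp_rot: [3.139, 0.0, 1.646]
contact_force: [0.3, -0.6, 1.1]
grip_width: 91.8
```

>>> {"fn": "carry_out", "kwargs": {"xyz": [[0, 0, 0], [0, 0, 0], [0, 0, 0], [0, 0, 0], [0, 0, 0], [0, 0, 0], [0, 0, 0], [0, 0, 0]], "dr": [[0, 0, 0], [0, 0, 0], [0, 0, 0], [0, 0, 0], [0, 0, 0], [0, 0, 0], [0, 0, 0], [0, 0, 0]], "gripper": -1}}

```text
time: 15.8
tool_pos: [626.0, 57.7, 96.9]
tcp_rot: [-3.142, 0.0, 1.646]
contact_force: [-0.2, -0.3, -0.1]
grip_width: 16.3
```

Run:
```python
from h import *
o=get_obs();print(o["time"],o["tool_pos"],o["tcp_rot"],o["contact_force"],o["grip_width"])
c=capture("wrist");cv2.imwrite(f"pics/wrist9.png",c["image"])
```

```text
15.8 [625.99778752  57.68820988  96.89285099] [-3.14152671e+00  9.31215750e-05  1.64588586e+00] [-0.18373986 -0.27180906 -0.12460399] 16.309079017408564
```

View pics/wrist9.png

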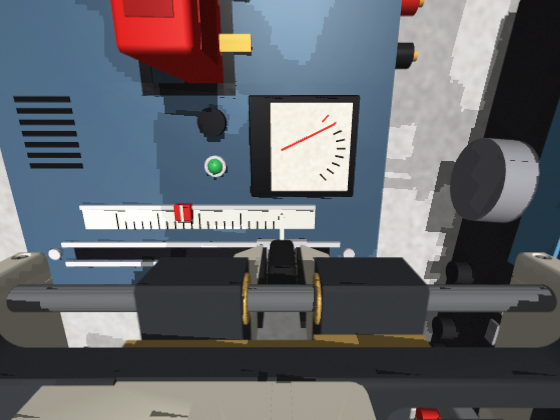

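>>> {"fn": "carry_out", "kwargs": {"xyz": [[0, 0, 0], [0, 0, 0], [0, 0, 0], [0, 0, 0]], "dr": [[0, 0, 0], [0, 0, 0], [0, 0, 0], [0, 0, 0]]}}

```text
time: 16.35
tool_pos: [626.2, 57.7, 96.9]
tcp_rot: [3.141, 0.0, 1.646]
contact_force: [2.5, 0.6, -1.4]
grip_width: 13.9
```

Gripped at 14 mm. Now I'll pull about 50 mm along tool −y (tester −x), then measure.

>>> {"fn": "carry_out", "kwargs": {"xyz": [[0, -0.08, 0], [0, -0.15, 0], [0, -0.18, 0], [0, -0.18, 0], [0, -0.15, 0], [0, -0.08, 0], [0, 0, 0], [0, 0, 0]], "dr": [[0, 0, 0], [0, 0, 0], [0, 0, 0], [0, 0, 0], [0, 0, 0], [0, 0, 0], [0, 0, 0], [0, 0, 0]]}}

```text
time: 17.35
tool_pos: [578.8, 54.1, 96.9]
tcp_rot: [3.137, 0.0, 1.646]
contact_force: [8.8, 2.0, -7.2]
grip_width: 13.6
```

Run:
```python
from h import *
o=get_obs();print(o["time"],o["tool_pos"],o["tcp_rot"],o["contact_force"],o["grip_width"])
c=capture("wrist");cv2.imwrite(f"pics/wrist10.png",c["image"]);cv2.imwrite("pics/d4.png",cv2.resize(c["image"][190:260,220:340],(800,467),interpolation=2))
```

```text
17.35 [578.80043712  54.1158652   96.93676379] [3.13692875e+00 9.03424844e-05 1.64561476e+00] [ 8.77080705  2.00978009 -7.20614254] 13.633605126068806
```

View pics/d4.png

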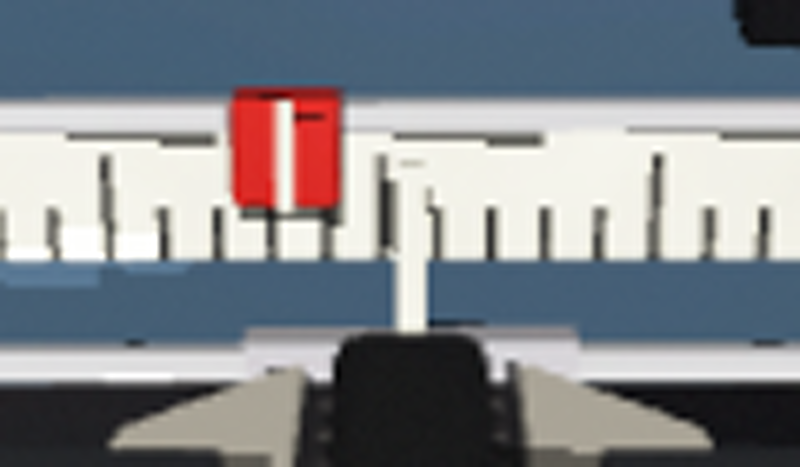

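View pics/wrist10.png

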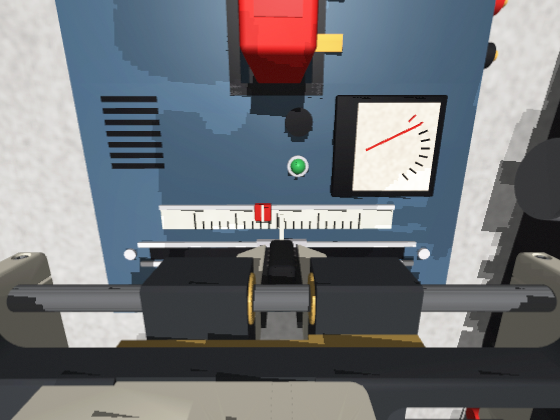

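```bash
cat > m.py <<'E'
from h import *
import sys
def meas(c,pt,mk,off,s):
    R=np.array([np.cos(.0747),np.sin(.0747),0])
    g=lambda a,z:plane(c,np.array([a])/s+off-.5,z)[0]
    p=g(pt,68);
    for zm in(66,67): m=g(mk,zm);print(p,m,"remaining",(p-m)@R)
E
python3 - <<'E'
from m import *
c=capture("wrist");s=800/120
for pt in((410,175),(412,300)):meas(c,pt,(284,150),[220,190],s)
a=plane(c,np.array([[434,235],[654,235]])/s+[220,190]-.5,61);print("4 ticks",np.linalg.norm(a[0]-a[1]))
E
```

```text
[576.71127749  80.68516893  68.        ] [565.63453055  81.53173257  66.        ] remaining 10.982677176089565
[576.71127749  80.68516893  68.        ] [565.67546076  81.83026092  67.        ] remaining 10.919581775841156
[577.75194655  69.19973936  68.        ] [565.63453055  81.53173257  66.        ] remaining 11.16328018337366
[577.75194655  69.19973936  68.        ] [565.67546076  81.83026092  67.        ] remaining 11.10018478312525
4 ticks 20.033164752537566
```

>>> {"fn": "carry_out", "kwargs": {"xyz": [[0, -0.06, 0], [0, -0.08, 0], [0, -0.043, 0], [0, 0, 0], [0, 0, 0], [0, 0, 0]], "dr": [[0, 0, 0], [0, 0, 0], [0, 0, 0], [0, 0, 0], [0, 0, 0], [0, 0, 0]]}}

```text
time: 18.2
tool_pos: [568.2, 53.3, 96.9]
tcp_rot: [3.136, 0.0, 1.646]
contact_force: [10.7, 2.0, -7.8]
grip_width: 14.0
```

Run:
```python
from h import *
o=get_obs();print(o["time"],o["tool_pos"],o["tcp_rot"],o["contact_force"],o["grip_width"])
c=capture("wrist");cv2.imwrite(f"pics/wrist11.png",c["image"]);cv2.imwrite("pics/d5.png",cv2.resize(c["image"][195:255,240:320],(800,600),interpolation=2))
```

```text
18.2 [568.21565781  53.30462592  96.92893507] [3.13623079e+00 1.50168957e-04 1.64563238e+00] [10.65220347  2.02226507 -7.78155133] 14.02305128486413
```

View pics/d5.png

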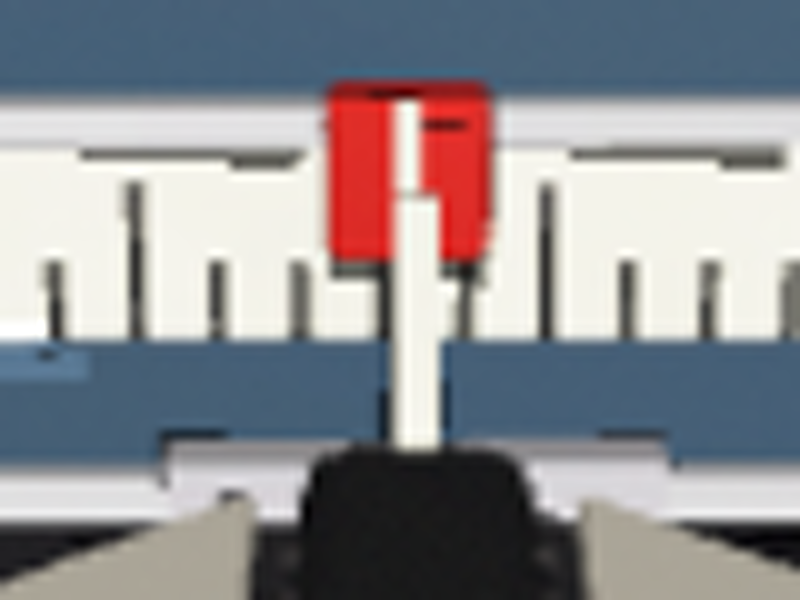

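>>> {"fn": "carry_out", "kwargs": {"xyz": [[0, -0.009, 0], [0, 0, 0], [0, 0, 0], [0, 0, 0], [0, 0, 0], [0, 0, 0], [0, 0, 0], [0, 0, 0]], "dr": [[0, 0, 0], [0, 0, 0], [0, 0, 0], [0, 0, 0], [0, 0, 0], [0, 0, 0], [0, 0, 0], [0, 0, 0]]}}

```text
time: 19.25
tool_pos: [567.8, 53.3, 96.9]
tcp_rot: [3.136, 0.0, 1.646]
contact_force: [9.9, 1.5, -8.8]
grip_width: 13.5
```

Run:
```python
from h import *
o=get_obs();print(o["time"],o["tool_pos"],o["tcp_rot"],o["contact_force"],o["grip_width"])
c=capture("wrist");cv2.imwrite(f"pics/wrist12.png",c["image"]);cv2.imwrite("pics/d6.png",cv2.resize(c["image"][195:255,240:320],(800,600),interpolation=2))
c=capture("scene");cv2.imwrite("pics/scene2.png",c["image"])
```

```text
19.25 [567.82569537  53.27070615  96.93922185] [3.13590377e+00 1.55664453e-04 1.64559179e+00] [ 9.86514071  1.53945092 -8.80661435] 13.477646662156875
```

View pics/d6.png

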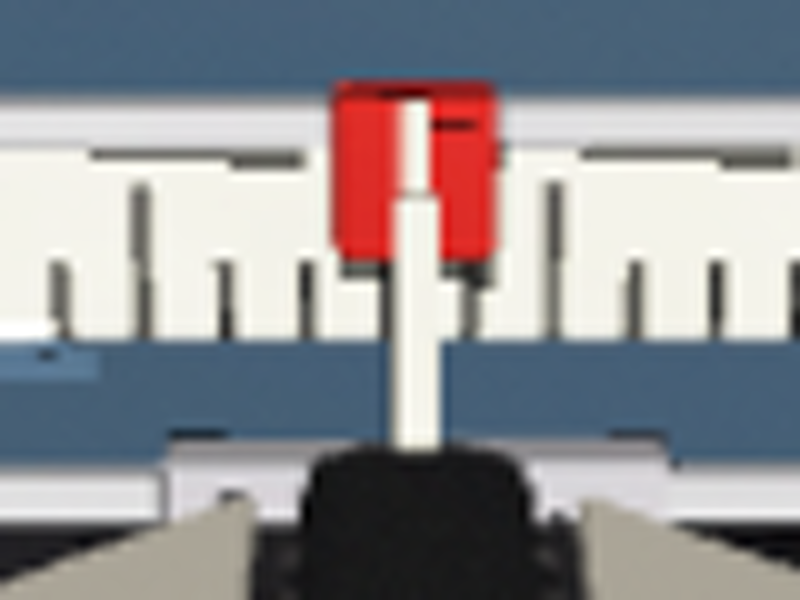

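View pics/scene2.png

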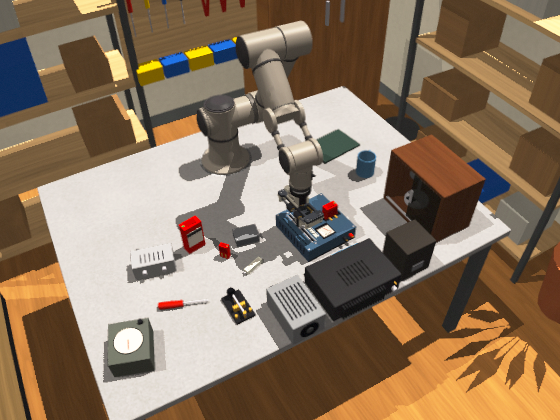

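View pics/wrist12.png

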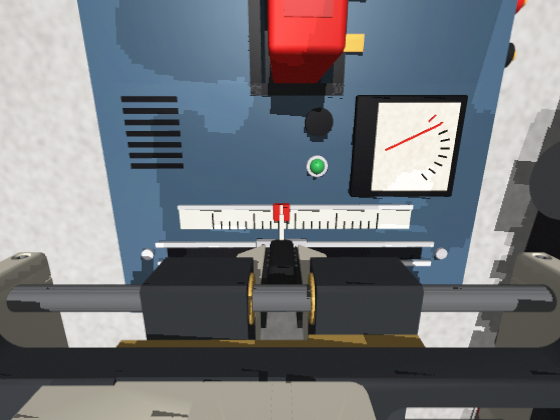

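```bash
python3 -c "
from plant import *
print(close_job())"
```

```text
the job is handed in; nothing more can be done
None
```

The middle-sized red pack is standing in the tester's pocket, and I've let go of it. Its brass contacts are on the same side as the pocket's strips. I then pulled the load slide out to the red marker and handed the job in at 19.3 s with the gripper still holding the paddle.

- **Pack seating:** The pack went in without touching the sides and met the floor at the expected height. Its underside was 12 mm above the desk, within about 1 mm. After release, its top measured about 30 × 52 mm at the seated height, and a picture showed it standing upright.
- **Slide:** In the last close-up the pointer is about 0.1 mm from the marker's white line. It stayed there through a hold of nearly a second, with about 10 N of pull.
- **Other items:** The final scene picture shows the other things on the desk still in place.
- **Disagreement between checks:** While I was lining up over the pocket, two camera views differed by about 2 mm on where it was. I went by the picture showing both pack and pocket, and the clean descent bore that out.

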